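# Open up the two-door spice cupboard

## Task

Open up the little glazed spice cupboard on the worktop so that the jars can be got at. Swing the dark metal hook on its roof well clear of the pin, open the right-hand door first (its edge strip laps over the left-hand door) and then the left-hand one, and leave both doors standing wide open, at about a right angle or more. Do not disturb the jars inside or the pepper and the tomato beside it.

Things in the scene. Friction and masses are not known exactly. Their poses are not given: they have to be found in the camera images.
- cupboard: Light-wood spice cupboard, 240 mm wide, 110 deep, 140 high, fixed; two glazed doors, 15 mm thick, before its front. Origin: middle of the carcass's front edge, on the worktop; x into the cupboard, y left, z up. Turned by up to 0.2 rad. A wood strip on the right door's free edge (22 wide, 5 thick) laps 11 mm over the left door's front, which cannot open while the right one is shut.
- hook (a joint): Flat dark steel hook on the roof (top 9 mm above it) on an upright pivot 35 mm behind the front edge. 0: points forward, its bent end locking an 8 mm pin on top of the right door (pin top 12 mm above the roof, 11 mm right of the hook's arm, 42 mm before the pivot). Grows swinging left, clockwise from above; off the pin from 0.3, stop at 1.5 rad. Starts at 0 to 0.06. Light (0.7 N); stays where left.
- hook_knob (a point): Point in the upright red plastic knob on the hook's arm by which it is moved: 12 mm thick and round, rising from 8 to 38 mm above the cupboard's roof. The point lies on its axis, 28 mm above the roof, 30 mm from the hook's pivot. Overhead a wall cabinet begins at x = 0.59, 0.58 m above the worktop: keep the wrist in front of it or below.
- hook_pivot (a point): Point on the hook's upright pivot axis, 28 mm above the roof (level with the knob's point).
- right_door (a joint): Right-hand door (seen from the robot), 118 mm wide, 133 mm high, hinged on an upright axis at its right edge. 0 shut; grows as its left edge swings out towards the robot, up to a stop at 1.75 rad. Light friction (below 1.5 N at the handle); it stays where it is left.
- right_door_handle (a point): Grip point of the right door's handle: an upright round steel bar, 10 mm thick, axis 35 mm before the door's face, from 40 to 145 mm above the worktop. Its top 45 mm stand free on all sides above two stems, so fingers can take it from above and it can turn between them. The point lies on the bar's axis, 128 mm above the worktop.
- right_door_hinge (a point): Point on the right-hand door's upright hinge axis, level with the handle point.
- left_door (a joint): Left-hand door, the mirror image, hinged at its left edge. 0 shut; grows as its right edge swings out towards the robot, up to a stop at 1.75 rad. Light friction; it stays where it is left. Held shut by the right door's strip until the right door is open.
- left_door_handle (a point): Grip point of the left-hand door's handle, which is like the right one's. On the bar's axis, 128 mm above the worktop; 94 mm from the other handle when both doors are shut.
- left_door_hinge (a point): Point on the left-hand door's upright hinge axis, level with the handle point.
- spice_a: Glass spice jar with a green lid, pale brown and cream label; 46 mm across, 106 mm high; loose, stands upright inside the cupboard on its floor, 15 mm above the worktop. Origin: centre of its underside, z up. To be left alone.
- spice_b: Glass spice jar with a green lid, green, white and red label; 46 mm across, 106 mm high; loose, stands upright inside the cupboard on its floor, 15 mm above the worktop. Origin: centre of its underside, z up. To be left alone.
- spice_c: Glass spice jar with a green lid, mostly green label; 46 mm across, 106 mm high; loose, stands upright inside the cupboard on its floor, 15 mm above the worktop. Origin: centre of its underside, z up. To be left alone.
- pepper_red: Red bell pepper, 95x97x84 mm, lying loose on the worktop just left of the cupboard. Origin: middle of its underside. To be left alone.
- tomato: Tomato, 77x76x72 mm, loose on the worktop just right of the cupboard. Origin: middle of its underside. To be left alone.

How it is judged:
By the outcome, as a careful person would: the job done as asked, in the order asked, and still so for the second after the job is handed in, with the robot touching nothing.
It also fails if it takes over 58 s, if anything falls off the work surface, if the arm or the gripper's body presses on something with over 40 N, if the wrist force passes 120 N, or if a joint passes its speed limit or range.

## Robot

A 6-joint arm with a two-finger parallel gripper is mounted at the origin on a cart in front of the work surface, level with it; the furniture and walls round the work are solid. World frame = base frame: x ahead of the robot, y to its left, z up, the work surface at z = 0. Lengths are in m, angles in rad, forces in N, time in s.
With the tool pointing down it reaches from about 0.35 to 0.85 m from the base axis. Payload 8.1 kg.
Tool frame: the origin (TCP) lies between the finger pads; the fingertips stand 14 mm ahead of it and the grasp point (between the pads) lies 5 mm behind it; z points along the fingers, y is the direction in which the jaws open and shut (so a half turn about z gives the same grasp; the last joint's range is limited). The gripper opens to 93 mm and grips with 3 to 60 N. Pads are 15 mm wide; open, the fingers measure 128 mm over their backs; the gripper's body (75 mm by 188 mm) begins 65 mm behind the grasp point.
Start: joints at [-1.207, 0.13, 1.488, -0, 1.523, -0.085], TCP at [0.26, -0.541, 0.233] pointing down, gripper open.
Joint ranges: [-2.96, 2.96], [-0.89, 2.26], [0.02, 2.5], [-1.34, 4.48], [0, 2.73], [-2.66, 2.66]. Speed limits (rad/s): [2.39, 2.39, 2.79, 3.14, 3.14, 3.14].

## Interface

Orientations are given as a rotation vector (axis times angle).
In Python, from plant import robot gives the robot as it stands.
- The arm moves only by the tool step_arm, never from a script. Its argument "targets" is a list of rows, each an object of numbers: "tx", "ty", "tz": the shift along the tool's x, y, z in mm; "ax", "ay", "az": the turn, a rotation vector about the tool's x, y, z in rad; "grip": the closure in counts, from 0 (fully open) to 255 (shut). In form: [{"tx": .., "ty": .., "tz": .., "ax": .., "ay": .., "az": .., "grip": ..}, ...]. A call has 1 to 20 rows; each row shifts and turns the commanded pose from where the row before left it, along the tool's axes as they then stand; what a row does not reach is not made up. A row lasts 1/10 s, in which the tool goes at most 50 mm and 8.59 degrees, less where a joint would pass 70% of its speed; a pose out of reach is approached as far as the arm can. A call with a gripper value outside its range is refused whole. The fingers move at their own pace and stop on an object; "squeeze" is the grip in N (left out, the last holds). Time passes only in rows, so rows that do not move let the fingers close. It gives the time, the measured TCP pose, the force and the opening at its end, in the units of the state.
- robot.read_state(): the state, without advancing time (a new reading comes with each control period).
- robot.read_camera(name): name is "scene" or "top"; returns a dict with "frame" (420x560x3 uint8, blue, green, red), "fx", "fy", "cx", "cy" (pixels), "R" (3x3) and "t" (3): a world point X has camera coordinates R X + t. Camera axes: x right, y down, z forward; pixel columns grow to the right and rows downward; lengths in m; the calibration is good to about 2 mm. A picture is of the moment at which its call begins. There is no depth.
- robot.close_job(): hands the job in, once; it reports no verdict.
The state is a dict: "t": time; "q": joint angles; "dq": joint speeds; "joint_torque": joint torques, N m; "tool_pos": TCP position; "orientation": TCP orientation; "force": force on the tool from outside, world axes, zero at the start; "wrist_torque": the same for the moment, N m; "opening": finger opening in m.
Only numpy, scipy, OpenCV 4.12 (cv2) and the standard library are available. Lean on these libraries where they do the work, as an engineer would, in place of code of your own. Each camera call takes 0.05 s, during which the arm holds its last target.

## Working session

There is one attempt and no reset: what is moved stays moved. The work goes in short steps, Python scripts to look and compute and a tool call to move; the robot and the scene stay as the last step left them, time stands still between calls to the robot, and variables do not carry over. Pictures are saved under pics/ and viewed, and the job is handed in when it is done.

Besides the shell and the picture viewer there is one more tool, called after "Request:" as a command line: name --argument value ..., lists and objects as JSON in quotes. step_arm: Moves the arm, as the interface text tells. Its arguments: {"type":"object","properties":{"targets":{"type":"array"},"squeeze":{"type":"number"}},"required":["targets"]}

```bash
ls; mkdir -p pics; python3 - <<'E'
from plant import robot
import cv2,numpy as np
for n in ("scene","top"):
    c=robot.read_camera(n); cv2.imwrite(f"pics/{n}0.png",c["frame"])
    print(n,c["fx"],c["fy"],c["cx"],c["cy"],np.round(c["R"],4).tolist(),np.round(c["t"],4).tolist(), np.round(-np.array(c["R"]).T@c["t"],3))
s=robot.read_state(); print(s)
E
```

```text
pics
scene 459.5282536522767 459.5282536522767 281.11613121551125 213.67800746265627 [[-0.6136, -0.7896, 0.006], [-0.4103, 0.3124, -0.8567], [0.6746, -0.5282, -0.5157]] [0.4025, 0.3213, 0.8964] [-0.226  0.691  0.735]
top 516.99578682356 516.99578682356 292.00382876954046 202.72172447181381 [[-0.0002, -0.9999, 0.0105], [-0.9958, -0.0008, -0.0916], [0.0916, -0.0105, -0.9957]] [0.0538, 0.5516, 1.3664] [0.424 0.069 1.411]
{'t': 0.1, 'q': array([-1.20739880e+00,  1.31047865e-01,  1.48916624e+00,  2.47787152e-05,
        1.52302744e+00, -8.53883333e-02]), 'dq': array([-6.27192609e-05, -2.10311547e-03, -2.07920233e-03,  7.47771347e-04,
        2.46212965e-04,  2.01123024e-03]), 'joint_torque': array([ 1.76574329e-03, -5.61341536e+01, -4.93095446e+01,  7.71199912e-02,
        2.91450246e-02, -4.91167998e-05]), 'tool_pos': array([ 0.26018106, -0.54010348,  0.23171718]), 'orientation': array([-3.06123596e+00, -6.98684107e-01,  3.20205398e-04]), 'force': array([ 0.40923451, -0.4008624 , -0.11169354]), 'wrist_torque': array([ 0.0193504 , -0.00388176,  0.01524253]), 'opening': 0.09290290145685043}
```

View pics/scene0.png

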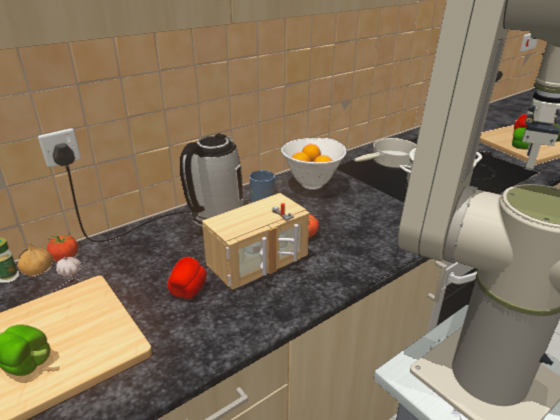

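View pics/top0.png

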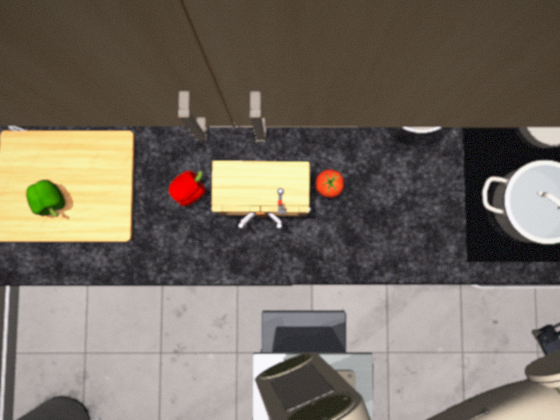

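```bash
python3 - <<'E'
import cv2
a=cv2.imread("pics/scene0.png")[110:290,170:400]; cv2.imwrite("pics/s0c.png",cv2.resize(a,None,fx=3.4,fy=3.3,interpolation=cv2.INTER_CUBIC))
a=cv2.imread("pics/top0.png")[60:210,180:380]; cv2.imwrite("pics/t0c.png",cv2.resize(a,None,fx=4,fy=4,interpolation=cv2.INTER_CUBIC))
E
```

```text
(no output)
```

View pics/s0c.png

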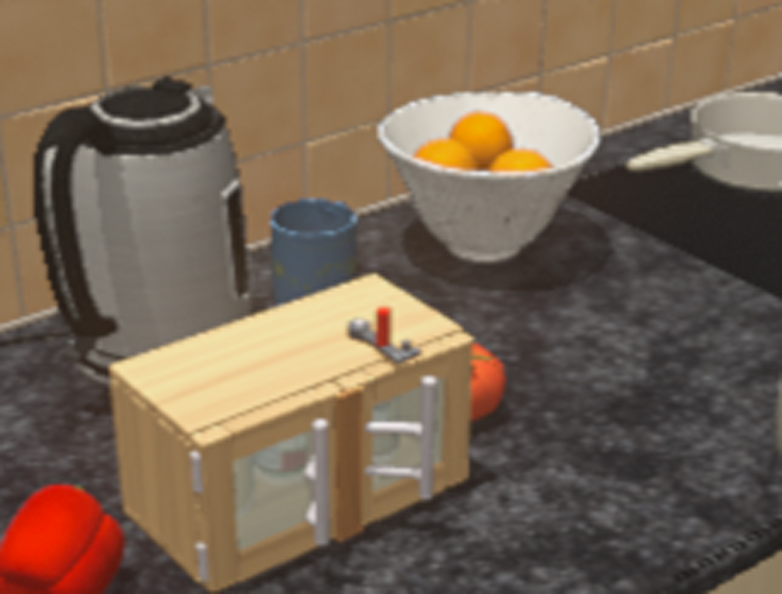

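View pics/t0c.png

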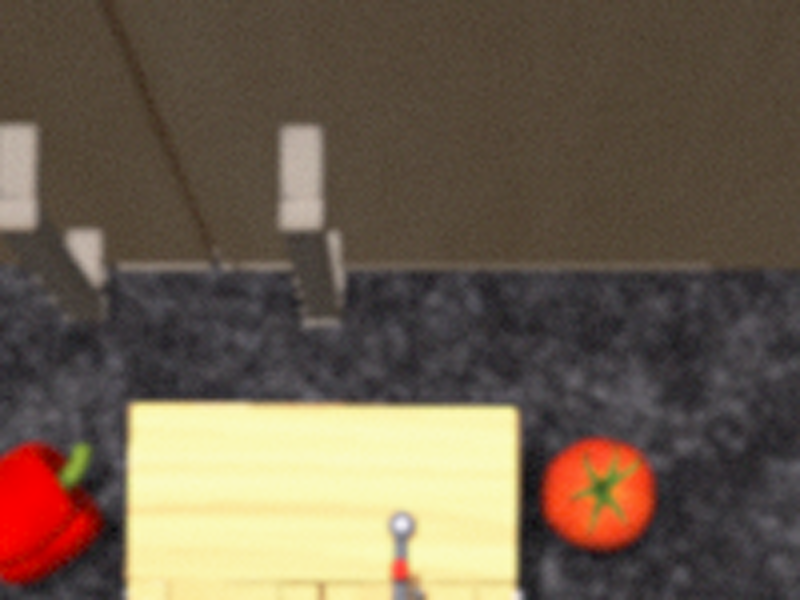

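```bash
python3 - <<'E'
import cv2
a=cv2.imread("pics/top0.png")[150:240,205:325]; cv2.imwrite("pics/t0d.png",cv2.resize(a,None,fx=6.6,fy=6.6,interpolation=cv2.INTER_CUBIC))
a=cv2.imread("pics/scene0.png")[190:285,195:315]; cv2.imwrite("pics/s0d.png",cv2.resize(a,None,fx=6.3,fy=6.3,interpolation=cv2.INTER_CUBIC))
E
```

```text
(no output)
```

View pics/t0d.png

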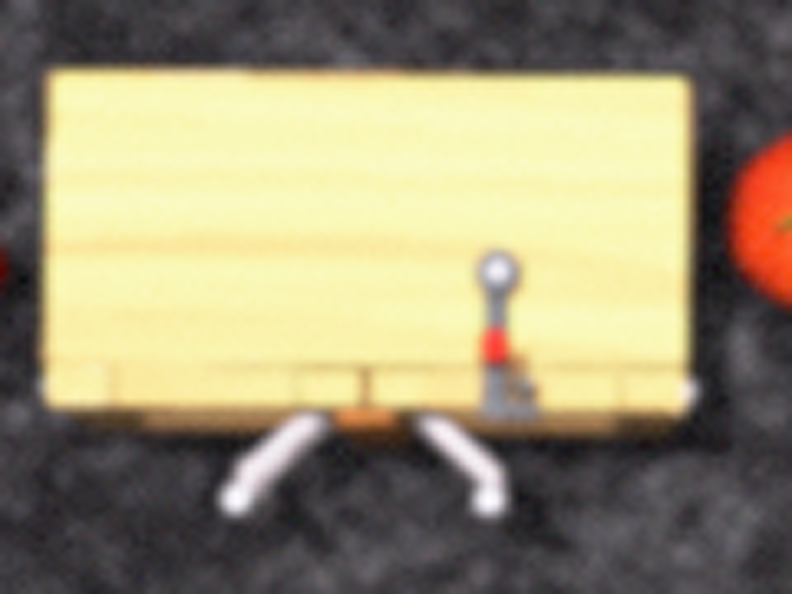

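View pics/s0d.png

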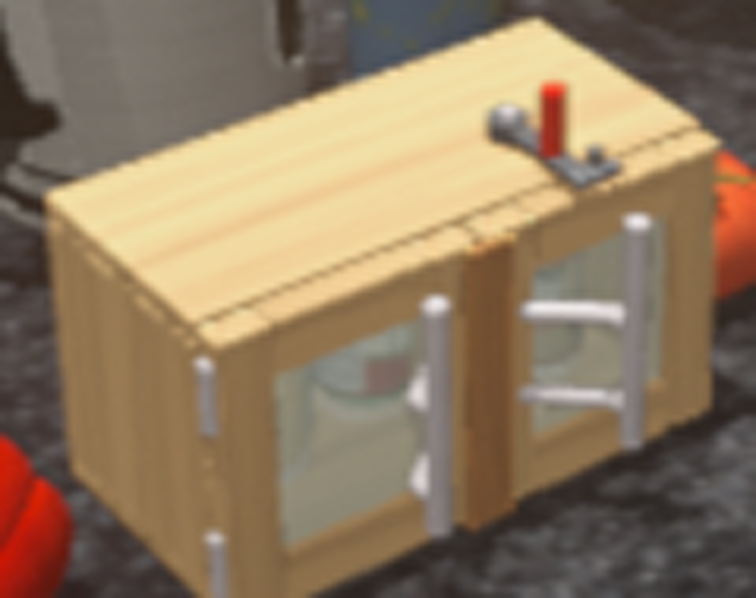

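```bash
cat > h.py <<'E'
import numpy as np
from scipy.optimize import least_squares
from scipy.spatial.transform import Rotation as Ro
C={"top":(516.9958,292.0038,202.7217,[[-0.0002,-0.9999,0.0105],[-0.9958,-0.0008,-0.0916],[0.0916,-0.0105,-0.9957]],[0.0538,0.5516,1.3664]),
"scene":(459.5283,281.1161,213.678,[[-0.6136,-0.7896,0.006],[-0.4103,0.3124,-0.8567],[0.6746,-0.5282,-0.5157]],[0.4025,0.3213,0.8964])}
def proj(n,X):
    f,cx,cy,R,t=C[n]; p=np.array(R)@X+t; return np.array([f*p[0]/p[2]+cx,f*p[1]/p[2]+cy])
def ray(n,u,z):
    f,cx,cy,R,t=C[n]; R=np.array(R); d=R.T@np.array([(u[0]-cx)/f,(u[1]-cy)/f,1]); c=-R.T@np.array(t)
    return c+d*(z-c[2])/d[2]
def W(p,X): 
    c,s=np.cos(p[2]),np.sin(p[2]); return np.array([p[0]+c*X[0]-s*X[1],p[1]+s*X[0]+c*X[1],X[2]])
E
python3 - <<'E'
from h import *
def T(u,v): return np.array([(u+.5)/6.6-.5+205,(v+.5)/6.6-.5+150])
def S(u,v): return np.array([(u+.5)/6.3-.5+195,(v+.5)/6.3-.5+190])
obs=[("top",T(45,68),(.11,.12,.14)),("top",T(691,74),(.11,-.12,.14)),("top",T(45,366),(0,.12,.14)),("top",T(690,370),(0,-.12,.14)),
("top",T(236,498),(-.05,.047,.145)),("top",T(488,500),(-.05,-.047,.145)),
("scene",S(48,197),(.11,.12,.14)),("scene",S(195,322),(0,.12,.14)),("scene",S(540,18),(.11,-.12,.14)),("scene",S(700,127),(0,-.12,.14)),
("scene",S(437,303),(-.05,.047,.145)),("scene",S(637,220),(-.05,-.047,.145))]
f=lambda p:np.concatenate([proj(n,W(p,X))-u for n,u,X in obs])
r=least_squares(f,[.5,.1,0],loss="soft_l1"); p=r.x; print(p); print(np.round(f(p).reshape(-1,2),2))
for n,u in (("top",T(236,498)),("top",T(488,500)),("scene",S(437,303)),("scene",S(637,220))): print(n,ray(n,u,.145))
piv=ray("top",T(497,270),.152);print("piv",piv)
print("knobtop",ray("top",T(495,340),.178),ray("scene",S(553,90),.178))
print("pin",ray("top",T(520,388),.152))
c,s=np.cos(p[2]),np.sin(p[2])
for q in (piv,ray("scene",S(553,90),.178)): print("in cup",[c*(q[0]-p[0])+s*(q[1]-p[1]),-s*(q[0]-p[0])+c*(q[1]-p[1])])
for y in (1,-1): print("handle",W(p,(-.05,y*.047,.128)),"hinge?",W(p,(-.0075,y*.119,.128)))
E
```

```text
[ 0.53527422  0.13484234 -0.00798182]
[[ 0.54  0.57]
 [-0.71  0.59]
 [-0.44 -0.44]
 [-0.78 -0.2 ]
 [-0.25 -0.  ]
 [ 0.    0.01]
 [-0.14 -0.82]
 [ 0.11 -0.37]
 [-0.29 -0.29]
 [ 0.32 -1.23]
 [ 0.36 -0.1 ]
 [ 0.5  -0.11]]
top [0.48565548 0.18163715 0.145     ]
top [0.48494255 0.0882654  0.145     ]
scene [0.48571499 0.18319521 0.145     ]
scene [0.48515527 0.08956506 0.145     ]
piv [0.5699847  0.08500712 0.152     ]
knobtop [0.54141343 0.08534251 0.178     ] [0.53765573 0.08943129 0.178     ]
pin [0.52605576 0.07641251 0.152     ]
in cup [np.float64(0.03510714337183439), np.float64(-0.04955658486366828)]
in cup [np.float64(0.0027438931550575725), np.float64(-0.045390593885860656)]
handle [0.48565095 0.18223993 0.128     ] hinge? [0.52872429 0.25389841 0.128     ]
handle [0.48490067 0.08824292 0.128     ] hinge? [0.52682463 0.01590599 0.128     ]
```

```bash
cat >> h.py <<'E'
def shift(goal,s):
    M=Ro.from_rotvec(s["orientation"]).as_matrix()
    d=np.array(goal)-s["tool_pos"]
    return np.round(1000*M.T@d,1), np.arctan2(M[1,0],M[0,0]), np.round(M,3).tolist()
E
python3 - <<'E'
from h import *
from plant import robot
s=robot.read_state(); print(shift([.540,.087,.235],s))
print("tomato",ray("top",(330,183),.04),"pepper",ray("top",(187,188),.04))
E
```

```text
(array([ 524.2, -443.6,   -2.5]), np.float64(0.4487845176626439), [[0.901, 0.434, -0.001], [0.434, -0.901, 0.002], [0.0, -0.002, -1.0]])
tomato [ 0.60324243 -0.04747203  0.04      ] pepper [0.5893745  0.33381397 0.04      ]
```

Request:
step_arm --targets '[{"tx": 29, "ty": -24.6, "grip": 130}, {"tx": 29, "ty": -24.6, "grip": 130}, {"tx": 29, "ty": -24.6, "grip": 130}, {"tx": 29, "ty": -24.6, "grip": 130}, {"tx": 29, "ty": -24.6, "grip": 130}, {"tx": 29, "ty": -24.6, "grip": 130}, {"tx": 29, "ty": -24.6, "grip": 130}, {"tx": 29, "ty": -24.6, "grip": 130}, {"tx": 29, "ty": -24.6, "grip": 130}, {"tx": 29, "ty": -24.6, "grip": 130}, {"tx": 29, "ty": -24.6, "grip": 130}, {"tx": 29, "ty": -24.6, "grip": 130}, {"tx": 29, "ty": -24.6, "grip": 130}, {"tx": 29, "ty": -24.6, "grip": 130}, {"tx": 29, "ty": -24.6, "grip": 130}, {"tx": 29, "ty": -24.6, "grip": 130}, {"tx": 29, "ty": -24.6, "grip": 130}, {"tx": 29, "ty": -24.6, "grip": 130}]' --squeeze 10

```text
schema error: expected keys tx, ty, tz, ax, ay, az, grip
```

Request:
step_arm --targets '[{"az": 0.112}, {"az": 0.112}, {"az": 0.112}, {"az": 0.112}, {}]'

```text
schema error: expected keys tx, ty, tz, ax, ay, az, grip
```

```bash
python3 - <<'E'
from h import *
from plant import robot
s=robot.read_state(); print(s["t"],s["q"],s["tool_pos"],s["opening"],s["force"],shift([.540,.087,.173],s))
E
```

```text
0.1 [-1.20739880e+00  1.31047865e-01  1.48916624e+00  2.47787152e-05
  1.52302744e+00 -8.53883333e-02] [ 0.26018106 -0.54010348  0.23171718] 0.09290290145685043 [ 0.40923451 -0.4008624  -0.11169354] (array([ 524.2, -443.5,   59.5]), np.float64(0.4487845176626439), [[0.901, 0.434, -0.001], [0.434, -0.901, 0.002], [0.0, -0.002, -1.0]])
```

Request:
step_arm --targets '[{"tx": 29, "ty": -24.6, "tz": 0, "ax": 0, "ay": 0, "az": 0, "grip": 130}, {"tx": 29, "ty": -24.6, "tz": 0, "ax": 0, "ay": 0, "az": 0, "grip": 130}, {"tx": 29, "ty": -24.6, "tz": 0, "ax": 0, "ay": 0, "az": 0, "grip": 130}, {"tx": 29, "ty": -24.6, "tz": 0, "ax": 0, "ay": 0, "az": 0, "grip": 130}, {"tx": 29, "ty": -24.6, "tz": 0, "ax": 0, "ay": 0, "az": 0, "grip": 130}, {"tx": 29, "ty": -24.6, "tz": 0, "ax": 0, "ay": 0, "az": 0, "grip": 130}, {"tx": 29, "ty": -24.6, "tz": 0, "ax": 0, "ay": 0, "az": 0, "grip": 130}, {"tx": 29, "ty": -24.6, "tz": 0, "ax": 0, "ay": 0, "az": 0, "grip": 130}, {"tx": 29, "ty": -24.6, "tz": 0, "ax": 0, "ay": 0, "az": 0, "grip": 130}, {"tx": 29, "ty": -24.6, "tz": 0, "ax": 0, "ay": 0, "az": 0, "grip": 130}, {"tx": 29, "ty": -24.6, "tz": 0, "ax": 0, "ay": 0, "az": 0, "grip": 130}, {"tx": 29, "ty": -24.6, "tz": 0, "ax": 0, "ay": 0, "az": 0, "grip": 130}, {"tx": 29, "ty": -24.6, "tz": 0, "ax": 0, "ay": 0, "az": 0, "grip": 130}, {"tx": 29, "ty": -24.6, "tz": 0, "ax": 0, "ay": 0, "az": 0, "grip": 130}, {"tx": 29, "ty": -24.6, "tz": 0, "ax": 0, "ay": 0, "az": 0, "grip": 130}, {"tx": 29, "ty": -24.6, "tz": 0, "ax": 0, "ay": 0, "az": 0, "grip": 130}]' --squeeze 10

```text
t: 1.7
tool_pos: [0.5078, 0.017, 0.2323]
orientation: [-3.063, -0.699, 0.001]
force: [1.1, -0.3, -0.9]
opening: 0.0457
```

Request:
step_arm --targets '[{"tx": 0, "ty": 0, "tz": 0, "ax": 0, "ay": 0, "az": 0.112, "grip": 130}, {"tx": 0, "ty": 0, "tz": 0, "ax": 0, "ay": 0, "az": 0.112, "grip": 130}, {"tx": 0, "ty": 0, "tz": 0, "ax": 0, "ay": 0, "az": 0.112, "grip": 130}, {"tx": 0, "ty": 0, "tz": 0, "ax": 0, "ay": 0, "az": 0.112, "grip": 130}, {"tx": 0, "ty": 0, "tz": 0, "ax": 0, "ay": 0, "az": 0, "grip": 130}]'

```text
t: 2.2
tool_pos: [0.5073, 0.0154, 0.2322]
orientation: [-3.142, 0.001, 0.001]
force: [-0.2, 0.1, -0.3]
opening: 0.0455
```

```bash
python3 - <<'E'
from h import *
from plant import robot
s=robot.read_state(); print(s["t"],s["q"],s["tool_pos"],s["opening"],s["force"],shift([.540,.087,.173],s))
E
```

```text
2.2 [-7.06077582e-02 -1.20479868e-01  1.74077707e+00  7.68212017e-06
  1.52220469e+00  1.50105865e+00] [0.50733609 0.01544918 0.23216043] 0.04554532589626337 [-0.19954758  0.12979674 -0.26833693] (array([ 32.7, -71.6,  59.1]), np.float64(-0.0008704221530880864), [[1.0, -0.001, -0.001], [-0.001, -1.0, 0.0], [-0.001, -0.0, -1.0]])
```

Request:
step_arm --targets '[{"tx": 11, "ty": -24, "tz": 0, "ax": 0, "ay": 0, "az": 0, "grip": 130}, {"tx": 11, "ty": -24, "tz": 0, "ax": 0, "ay": 0, "az": 0, "grip": 130}, {"tx": 10.5, "ty": -23.5, "tz": 0, "ax": 0, "ay": 0, "az": 0, "grip": 130}, {"tx": 0, "ty": 0, "tz": 20, "ax": 0, "ay": 0, "az": 0, "grip": 130}, {"tx": 0, "ty": 0, "tz": 20, "ax": 0, "ay": 0, "az": 0, "grip": 130}, {"tx": 0, "ty": 0, "tz": 19, "ax": 0, "ay": 0, "az": 0, "grip": 130}, {"tx": 0, "ty": 0, "tz": 0, "ax": 0, "ay": 0, "az": 0, "grip": 130}, {"tx": 0, "ty": 0, "tz": 0, "ax": 0, "ay": 0, "az": 0, "grip": 130}]'

```text
t: 3.0
tool_pos: [0.5397, 0.0868, 0.1736]
orientation: [3.142, 0.004, -0.002]
force: [0.2, -0.3, -0.0]
opening: 0.0456
```

```bash
cat > look.py <<'E'
import sys,cv2
from plant import robot
n=sys.argv[1]
for c,(r0,r1,c0,c1),k in (("scene",(140,300,150,390),3.3),("top",(110,260,150,370),3.5)):
    a=robot.read_camera(c)["frame"]; cv2.imwrite(f"pics/{c}_{n}.png",a)
    cv2.imwrite(f"pics/{c}_{n}c.png",cv2.resize(a[r0:r1,c0:c1],None,fx=k,fy=k,interpolation=cv2.INTER_CUBIC))
s=robot.read_state();print(s["t"],s["tool_pos"],s["opening"],s["force"],s["q"])
E
python3 look.py k1
```

```text
3.1 [0.54078171 0.0868728  0.17503085] 0.04557546624542887 [-0.31061255 -0.50930321  0.4289507 ] [6.56458673e-02 2.18018200e-02 1.70833312e+00 3.09258008e-05
 1.40966041e+00 1.63468901e+00]
```

View pics/scene_k1c.png

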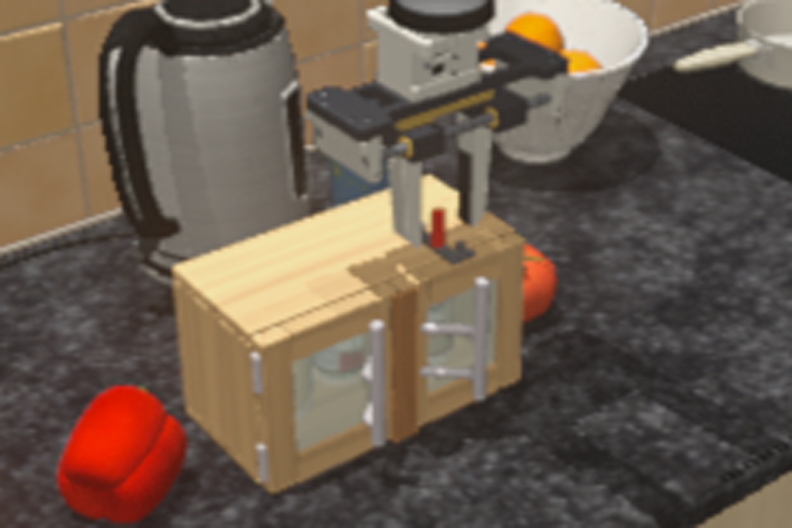

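Request:
step_arm --targets '[{"tx": 0, "ty": -3, "tz": 1, "ax": 0, "ay": 0, "az": 0, "grip": 255}, {"tx": 0, "ty": 0, "tz": 0, "ax": 0, "ay": 0, "az": 0, "grip": 255}, {"tx": 0, "ty": 0, "tz": 0, "ax": 0, "ay": 0, "az": 0, "grip": 255}, {"tx": 0, "ty": 0, "tz": 0, "ax": 0, "ay": 0, "az": 0, "grip": 255}]' --squeeze 5

```text
t: 3.5
tool_pos: [0.5402, 0.0899, 0.1729]
orientation: [3.142, 0.002, 0.001]
force: [0.0, 0.3, 0.3]
opening: 0.0179
```

```bash
python3 look.py k2
```

```text
3.6 [0.54002535 0.08977256 0.17272112] 0.012202745700817138 [ 0.01484287 -0.11722858  1.42313622] [ 7.12146592e-02  2.46243425e-02  1.70977124e+00 -2.23653765e-04
  1.40725635e+00  1.64120272e+00]
```

View pics/scene_k2c.png

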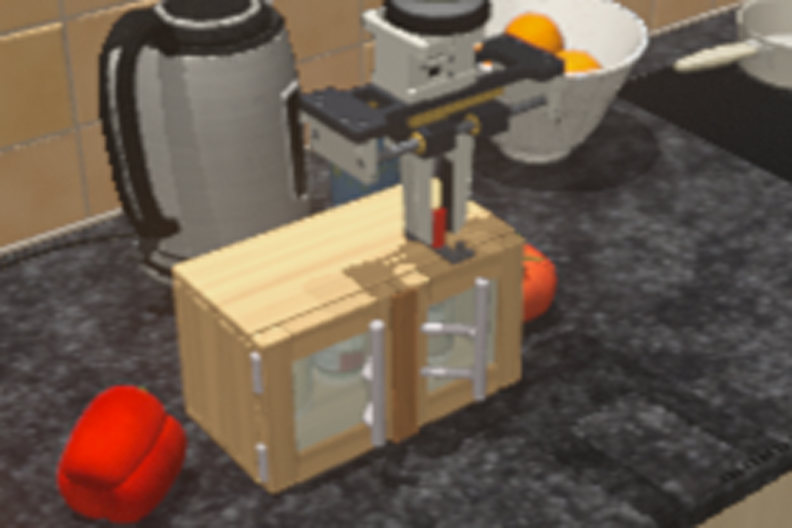

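Request:
step_arm --targets '[{"tx": 0.7, "ty": -3.7, "tz": 0, "ax": 0, "ay": 0, "az": 0, "grip": 255}, {"tx": 1.1, "ty": -3.6, "tz": 0, "ax": 0, "ay": 0, "az": 0, "grip": 255}, {"tx": 1.5, "ty": -3.4, "tz": 0, "ax": 0, "ay": 0, "az": 0, "grip": 255}, {"tx": 1.9, "ty": -3.2, "tz": 0, "ax": 0, "ay": 0, "az": 0, "grip": 255}, {"tx": 2.3, "ty": -3, "tz": 0, "ax": 0, "ay": 0, "az": 0, "grip": 255}, {"tx": 2.7, "ty": -2.6, "tz": 0, "ax": 0, "ay": 0, "az": 0, "grip": 255}, {"tx": 3, "ty": -2.3, "tz": 0, "ax": 0, "ay": 0, "az": 0, "grip": 255}, {"tx": 3.2, "ty": -1.9, "tz": 0, "ax": 0, "ay": 0, "az": 0, "grip": 255}, {"tx": 5.6, "ty": -2.2, "tz": 0, "ax": 0, "ay": 0, "az": 0, "grip": 255}, {"tx": 1.5, "ty": -0.3, "tz": 0, "ax": 0, "ay": 0, "az": 0, "grip": 255}, {"tx": 0, "ty": 0, "tz": 0, "ax": 0, "ay": 0, "az": 0, "grip": 255}]'

```text
t: 4.7
tool_pos: [0.564, 0.1163, 0.1726]
orientation: [-3.141, -0.001, -0.0]
force: [-0.1, -1.3, -0.1]
opening: 0.0119
```

```bash
python3 look.py k3
```

```text
4.8 [0.56376736 0.11619748 0.1725608 ] 0.01184072503033974 [ 1.53961714 -0.25261978 -1.9544286 ] [1.14059709e-01 9.97844534e-02 1.63169470e+00 2.19230149e-04
 1.40971787e+00 1.68401249e+00]
```

View pics/scene_k3c.png

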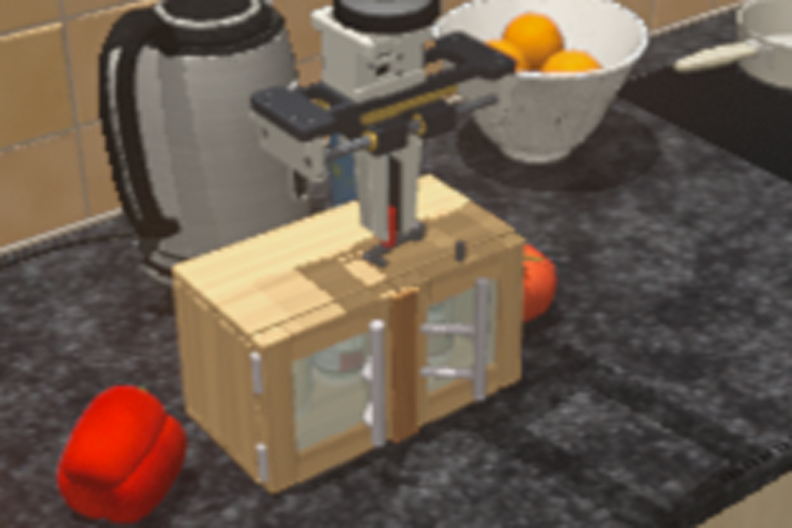

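Request:
step_arm --targets '[{"tx": 0, "ty": 0, "tz": 0, "ax": 0, "ay": 0, "az": 0, "grip": 195}, {"tx": 0, "ty": 0, "tz": 0, "ax": 0, "ay": 0, "az": 0, "grip": 195}, {"tx": 0, "ty": 0, "tz": -20, "ax": 0, "ay": 0, "az": 0, "grip": 195}, {"tx": 0, "ty": 0, "tz": -25, "ax": 0, "ay": 0, "az": 0, "grip": 130}, {"tx": -20, "ty": 7, "tz": -5, "ax": 0, "ay": 0, "az": 0, "grip": 130}, {"tx": -29, "ty": 10, "tz": 0, "ax": 0, "ay": 0, "az": 0, "grip": 130}, {"tx": -29, "ty": 10.5, "tz": 0, "ax": 0, "ay": 0, "az": 0, "grip": 130}, {"tx": 0, "ty": 0, "tz": 0, "ax": 0, "ay": 0, "az": 0, "grip": 130}]'

```text
t: 5.6
tool_pos: [0.483, 0.088, 0.2223]
orientation: [3.141, 0.001, -0.002]
force: [0.6, -0.3, -0.1]
opening: 0.0456
```

```bash
python3 look.py r1; python3 - <<'E'
from h import *
from plant import robot
print(shift([.485,.0885,.125],robot.read_state())[:2])
E
```

```text
5.7 [0.48565284 0.08860093 0.2231621 ] 0.046133153603077987 [-0.11649735  0.73733418 -0.12670869] [ 7.63345136e-02 -1.57972074e-01  1.79116038e+00  2.94546298e-04
  1.50681340e+00  1.64661771e+00]
(array([-0.8,  0.1, 98.2]), np.float64(0.000494210149474891))
```

View pics/scene_r1c.png

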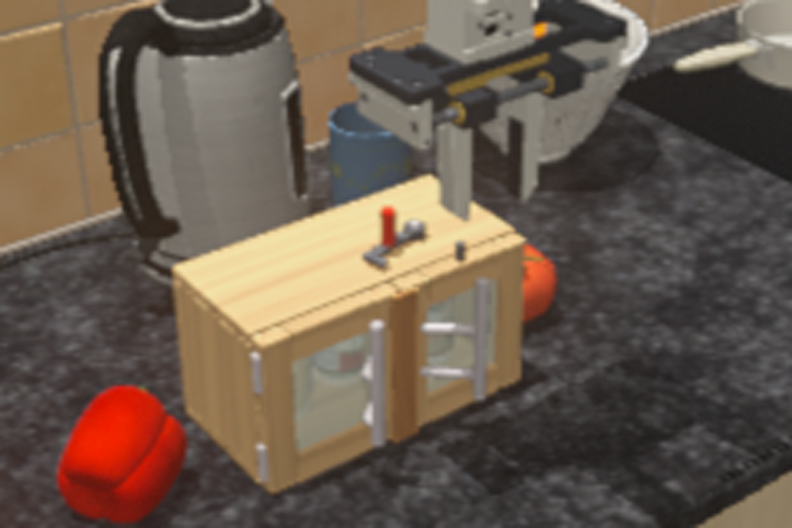

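Request:
step_arm --targets '[{"tx": -0.5, "ty": 0, "tz": 30, "ax": 0, "ay": 0, "az": 0, "grip": 130}, {"tx": 0, "ty": 0, "tz": 30, "ax": 0, "ay": 0, "az": 0, "grip": 130}, {"tx": 0, "ty": 0, "tz": 26, "ax": 0, "ay": 0, "az": 0, "grip": 130}, {"tx": 0, "ty": 0, "tz": 12, "ax": 0, "ay": 0, "az": 0, "grip": 130}, {"tx": 0, "ty": 0, "tz": 0, "ax": 0, "ay": 0, "az": 0, "grip": 255}, {"tx": 0, "ty": 0, "tz": 0, "ax": 0, "ay": 0, "az": 0, "grip": 255}, {"tx": 0, "ty": 0, "tz": 0, "ax": 0, "ay": 0, "az": 0, "grip": 255}, {"tx": 0, "ty": 0, "tz": 0, "ax": 0, "ay": 0, "az": 0, "grip": 255}, {"tx": 0, "ty": 0, "tz": 0, "ax": 0, "ay": 0, "az": 0, "grip": 255}]' --squeeze 15

```text
t: 6.6
tool_pos: [0.4857, 0.0889, 0.1257]
orientation: [-3.141, -0.001, -0.002]
force: [-6.5, 14.2, 7.7]
opening: 0.0104
```

```bash
python3 look.py r2; python3 - <<'E'
from h import *
from plant import robot
s=robot.read_state(); p0=s["tool_pos"][:2]
h=np.array([.527,.0155]); r=p0-h
n=12; A=1.62; d=A/n; prev=p0
for i in range(1,n+1):
    a=i*d; c,sn=np.cos(a),np.sin(a); q=h+np.array([c*r[0]-sn*r[1],sn*r[0]+c*r[1]])
    psi=(i-1)*d; D=(q-prev)*1000; prev=q
    print(np.round([D[0]*np.cos(psi)+D[1]*np.sin(psi), D[0]*np.sin(psi)-D[1]*np.cos(psi)],2), -d, q.round(3))
E
```

```text
6.7 [0.48549825 0.08925233 0.12572832] 0.009739047048890552 [-3.12089581  4.08977387  5.98547509] [ 7.69944136e-02 -8.26225950e-02  1.90372186e+00  1.26183318e-03
  1.31914569e+00  1.64651050e+00]
[-9.55  6.26] -0.135 [0.476 0.083]
[-9.55  6.26] -0.135 [0.467 0.076]
[-9.55  6.26] -0.135 [0.46  0.067]
[-9.55  6.26] -0.135 [0.453 0.057]
[-9.55  6.26] -0.135 [0.449 0.047]
[-9.55  6.26] -0.135 [0.445 0.036]
[-9.55  6.26] -0.135 [0.443 0.025]
[-9.55  6.26] -0.135 [0.442 0.014]
[-9.55  6.26] -0.135 [0.443 0.002]
[-9.55  6.26] -0.135 [ 0.446 -0.009]
[-9.55  6.26] -0.135 [ 0.45 -0.02]
[-9.55  6.26] -0.135 [ 0.455 -0.03 ]
```

View pics/scene_r2c.png

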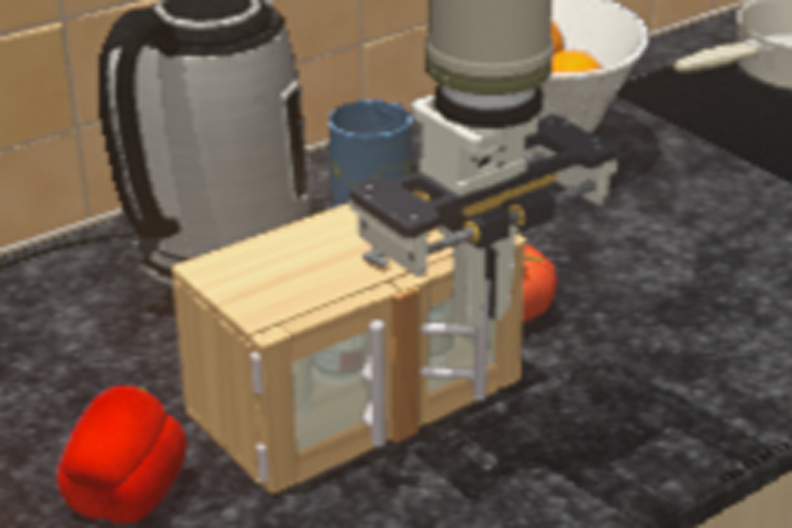

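Request:
step_arm --targets '[{"tx": -4.9, "ty": 3, "tz": 0, "ax": 0, "ay": 0, "az": -0.0675, "grip": 255}, {"tx": -4.9, "ty": 3, "tz": 0, "ax": 0, "ay": 0, "az": -0.0675, "grip": 255}, {"tx": -4.9, "ty": 3, "tz": 0, "ax": 0, "ay": 0, "az": -0.0675, "grip": 255}, {"tx": -4.9, "ty": 3, "tz": 0, "ax": 0, "ay": 0, "az": -0.0675, "grip": 255}, {"tx": -4.9, "ty": 3, "tz": 0, "ax": 0, "ay": 0, "az": -0.0675, "grip": 255}, {"tx": -4.9, "ty": 3, "tz": 0, "ax": 0, "ay": 0, "az": -0.0675, "grip": 255}]'

```text
t: 7.3
tool_pos: [0.4599, 0.0662, 0.1257]
orientation: [-3.076, -0.638, -0.003]
force: [-0.0, 2.7, 3.8]
opening: 0.0099
```

```bash
python3 look.py r3
```

```text
7.4 [0.45967092 0.06584135 0.12571984] 0.009770084549369826 [-1.27736132  1.47166374  5.72771669] [ 3.16852508e-02 -1.67165036e-01  1.98083056e+00  1.30314262e-04
  1.32629007e+00  1.19481225e+00]
```

View pics/scene_r3c.png

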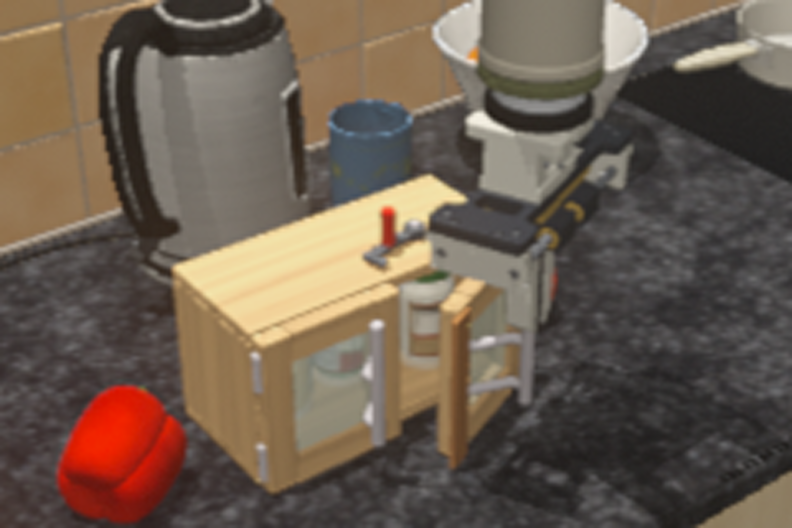

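Right door opening, handle followed well. Continue.

Request:
step_arm --targets '[{"tx": -4.9, "ty": 3, "tz": 0, "ax": 0, "ay": 0, "az": -0.0675, "grip": 255}, {"tx": -4.9, "ty": 3, "tz": 0, "ax": 0, "ay": 0, "az": -0.0675, "grip": 255}, {"tx": -4.9, "ty": 3, "tz": 0, "ax": 0, "ay": 0, "az": -0.0675, "grip": 255}, {"tx": -4.9, "ty": 3, "tz": 0, "ax": 0, "ay": 0, "az": -0.0675, "grip": 255}, {"tx": -4.9, "ty": 3, "tz": 0, "ax": 0, "ay": 0, "az": -0.0675, "grip": 255}, {"tx": -4.9, "ty": 3, "tz": 0, "ax": 0, "ay": 0, "az": -0.0675, "grip": 255}, {"tx": -4.9, "ty": 3, "tz": 0, "ax": 0, "ay": 0, "az": -0.0675, "grip": 255}, {"tx": -4.9, "ty": 3, "tz": 0, "ax": 0, "ay": 0, "az": -0.0675, "grip": 255}, {"tx": -4.9, "ty": 3, "tz": 0, "ax": 0, "ay": 0, "az": -0.0675, "grip": 255}, {"tx": -4.9, "ty": 3, "tz": 0, "ax": 0, "ay": 0, "az": -0.0675, "grip": 255}, {"tx": -4.9, "ty": 3, "tz": 0, "ax": 0, "ay": 0, "az": -0.0675, "grip": 255}, {"tx": -4.9, "ty": 3, "tz": 0, "ax": 0, "ay": 0, "az": -0.0675, "grip": 255}, {"tx": -4.9, "ty": 3, "tz": 0, "ax": 0, "ay": 0, "az": -0.0675, "grip": 255}, {"tx": -4.9, "ty": 3, "tz": 0, "ax": 0, "ay": 0, "az": -0.0675, "grip": 255}, {"tx": -4.9, "ty": 3, "tz": 0, "ax": 0, "ay": 0, "az": -0.0675, "grip": 255}, {"tx": -4.9, "ty": 3, "tz": 0, "ax": 0, "ay": 0, "az": -0.0675, "grip": 255}, {"tx": -4.9, "ty": 3, "tz": 0, "ax": 0, "ay": 0, "az": -0.0675, "grip": 255}, {"tx": -4.9, "ty": 3, "tz": 0, "ax": 0, "ay": 0, "az": -0.0675, "grip": 255}, {"tx": 0, "ty": 0, "tz": 0, "ax": 0, "ay": 0, "az": 0, "grip": 255}]'

```text
t: 9.3
tool_pos: [0.4584, -0.03, 0.1258]
orientation: [2.161, 2.276, 0.01]
force: [13.7, 9.4, -4.4]
opening: 0.0099
```

```bash
python3 look.py r4
```

```text
9.4 [ 0.45819719 -0.02976638  0.12573354] 0.00967258382779287 [13.4629266   9.66248668 -4.74297048] [-0.17953503 -0.18798457  1.99904392  0.00378274  1.32426312 -0.23023766]
```

View pics/scene_r4c.png

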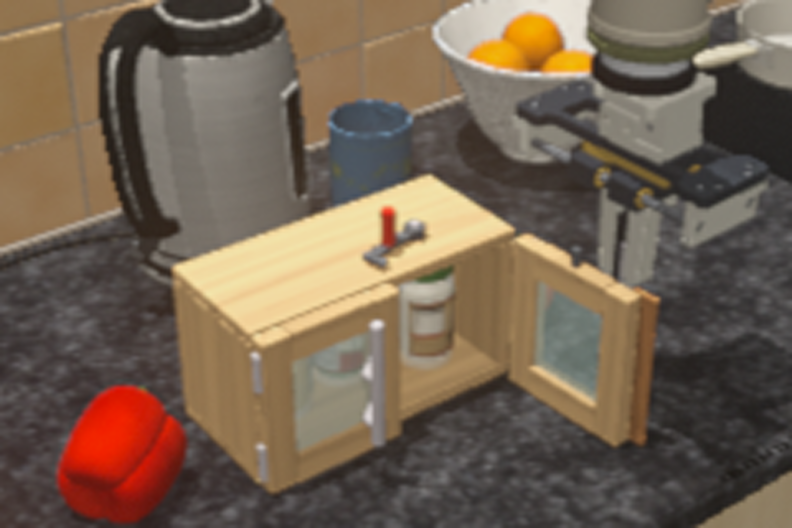

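View pics/top_r4c.png

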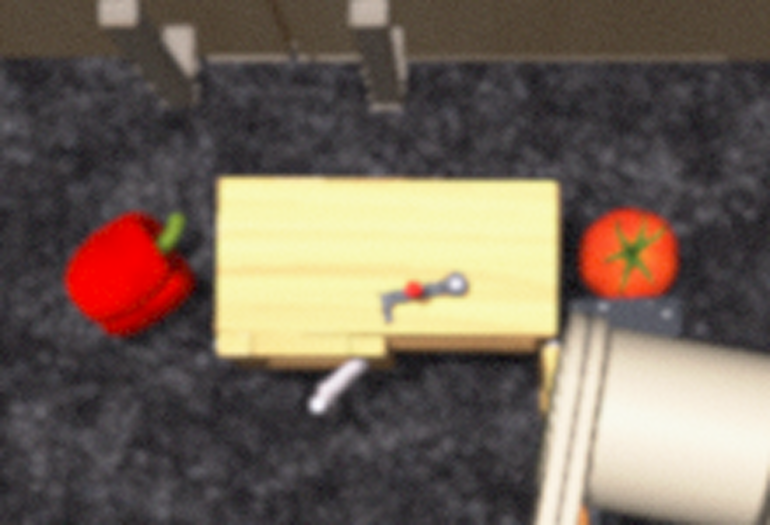

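Request:
step_arm --targets '[{"tx": 0, "ty": 0, "tz": 0, "ax": 0, "ay": 0, "az": 0, "grip": 130}, {"tx": 0, "ty": 0, "tz": 0, "ax": 0, "ay": 0, "az": 0, "grip": 130}, {"tx": 0, "ty": 0, "tz": 0, "ax": 0, "ay": 0, "az": 0, "grip": 130}, {"tx": 0, "ty": 0, "tz": -20, "ax": 0, "ay": 0, "az": 0, "grip": 130}, {"tx": 0, "ty": 0, "tz": -35, "ax": 0, "ay": 0, "az": 0, "grip": 130}, {"tx": 0, "ty": 0, "tz": -35, "ax": 0, "ay": 0, "az": 0, "grip": 130}, {"tx": 0, "ty": 0, "tz": -10, "ax": 0, "ay": 0, "az": 0, "grip": 130}, {"tx": 30, "ty": 5.4, "tz": 0, "ax": 0, "ay": 0, "az": 0, "grip": 130}, {"tx": 30, "ty": 5.4, "tz": 0, "ax": 0, "ay": 0, "az": 0, "grip": 130}, {"tx": 30, "ty": 5.4, "tz": 0, "ax": 0, "ay": 0, "az": 0, "grip": 130}, {"tx": 30, "ty": 5.4, "tz": 0, "ax": 0, "ay": 0, "az": 0, "grip": 130}, {"tx": 30, "ty": 5.4, "tz": 0, "ax": 0, "ay": 0, "az": 0, "grip": 130}, {"tx": 30, "ty": 5.4, "tz": 0, "ax": 0, "ay": 0, "az": 0, "grip": 130}, {"tx": 30, "ty": 5.4, "tz": 0, "ax": 0, "ay": 0, "az": 0, "grip": 130}]'

```text
t: 10.8
tool_pos: [0.4821, 0.1815, 0.2237]
orientation: [-2.165, -2.276, 0.002]
force: [0.4, -0.1, 0.0]
opening: 0.0454
```

Request:
step_arm --targets '[{"tx": 0, "ty": 0, "tz": 0, "ax": 0, "ay": 0, "az": -0.138, "grip": 130}, {"tx": 0, "ty": 0, "tz": 0, "ax": 0, "ay": 0, "az": -0.138, "grip": 130}, {"tx": 0, "ty": 0, "tz": 0, "ax": 0, "ay": 0, "az": -0.138, "grip": 130}, {"tx": 0, "ty": 0, "tz": 0, "ax": 0, "ay": 0, "az": -0.138, "grip": 130}, {"tx": 0, "ty": 0, "tz": 0, "ax": 0, "ay": 0, "az": -0.138, "grip": 130}, {"tx": 0, "ty": 0, "tz": 0, "ax": 0, "ay": 0, "az": -0.138, "grip": 130}, {"tx": 0, "ty": 0, "tz": 0, "ax": 0, "ay": 0, "az": -0.138, "grip": 130}, {"tx": 0, "ty": 0, "tz": 0, "ax": 0, "ay": 0, "az": -0.138, "grip": 130}, {"tx": 0, "ty": 0, "tz": 0, "ax": 0, "ay": 0, "az": -0.138, "grip": 130}, {"tx": 0, "ty": 0, "tz": 0, "ax": 0, "ay": 0, "az": -0.138, "grip": 130}, {"tx": 0, "ty": 0, "tz": 0, "ax": 0, "ay": 0, "az": -0.138, "grip": 130}, {"tx": 0, "ty": 0, "tz": 0, "ax": 0, "ay": 0, "az": 0, "grip": 130}, {"tx": 0, "ty": 0, "tz": 0, "ax": 0, "ay": 0, "az": 0, "grip": 130}]'

```text
t: 12.1
tool_pos: [0.4822, 0.1803, 0.224]
orientation: [-0.011, -3.141, 0.001]
force: [0.5, -0.7, 0.3]
opening: 0.0454
```

```bash
python3 look.py l1; python3 - <<'E'
from h import *
from plant import robot
print(shift([.4857,.1825,.125],robot.read_state()))
E
```

```text
12.2 [0.48235567 0.18040351 0.22431446] 0.04560024351207466 [-1.13401949 -0.99746256  0.57340706] [ 2.58357745e-01 -9.64885127e-02  1.73282508e+00 -6.20181943e-05
  1.50575196e+00 -1.30625309e+00]
(array([-3.4,  2.1, 99.3]), np.float64(3.135411160596494), [[-1.0, 0.006, -0.0], [0.006, 1.0, -0.0], [0.0, -0.0, -1.0]])
```

View pics/scene_l1c.png

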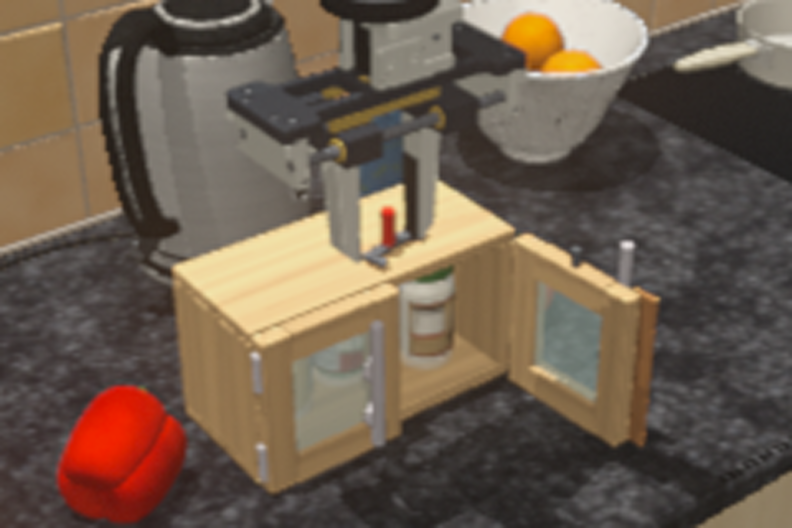

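View pics/top_l1c.png

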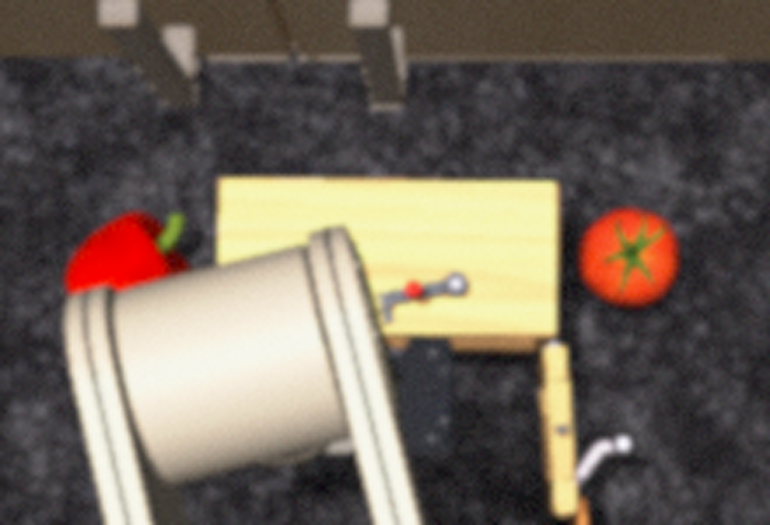

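Request:
step_arm --targets '[{"tx": -3.2, "ty": 2, "tz": 30, "ax": 0, "ay": 0, "az": 0, "grip": 130}, {"tx": 0, "ty": 0, "tz": 30, "ax": 0, "ay": 0, "az": 0, "grip": 130}, {"tx": 0, "ty": 0, "tz": 27, "ax": 0, "ay": 0, "az": 0, "grip": 130}, {"tx": 0, "ty": 0, "tz": 12, "ax": 0, "ay": 0, "az": 0, "grip": 130}, {"tx": 0, "ty": 0, "tz": 0, "ax": 0, "ay": 0, "az": 0, "grip": 255}, {"tx": 0, "ty": 0, "tz": 0, "ax": 0, "ay": 0, "az": 0, "grip": 255}, {"tx": 0, "ty": 0, "tz": 0, "ax": 0, "ay": 0, "az": 0, "grip": 255}, {"tx": 0, "ty": 0, "tz": 0, "ax": 0, "ay": 0, "az": 0, "grip": 255}, {"tx": 0, "ty": 0, "tz": 0, "ax": 0, "ay": 0, "az": 0, "grip": 255}]'

```text
t: 13.1
tool_pos: [0.4864, 0.183, 0.1268]
orientation: [0.005, 3.14, 0.002]
force: [1.6, 17.9, 0.8]
opening: 0.0101
```

```bash
python3 look.py l2; python3 - <<'E'
from h import *
from plant import robot
s=robot.read_state(); p0=s["tool_pos"][:2]
M=Ro.from_rotvec(s["orientation"]).as_matrix()
h=np.array([.5285,.254]); r=p0-h; d=.0675; c,sn=np.cos(-d),np.sin(-d)
q=h+np.array([c*r[0]-sn*r[1],sn*r[0]+c*r[1]]); print(1000*M.T@[*(q-p0),0])
E
```

```text
13.2 [0.48641102 0.18348927 0.12679178] 0.009494245685322046 [-0.12921802  4.94378087  2.7252051 ] [ 2.61122116e-01 -1.19850637e-02  1.83341062e+00  1.40657244e-03
  1.31773533e+00 -1.30729628e+00]
[ 4.66817648e+00  2.98669855e+00 -3.48139002e-03]
```

View pics/scene_l2c.png

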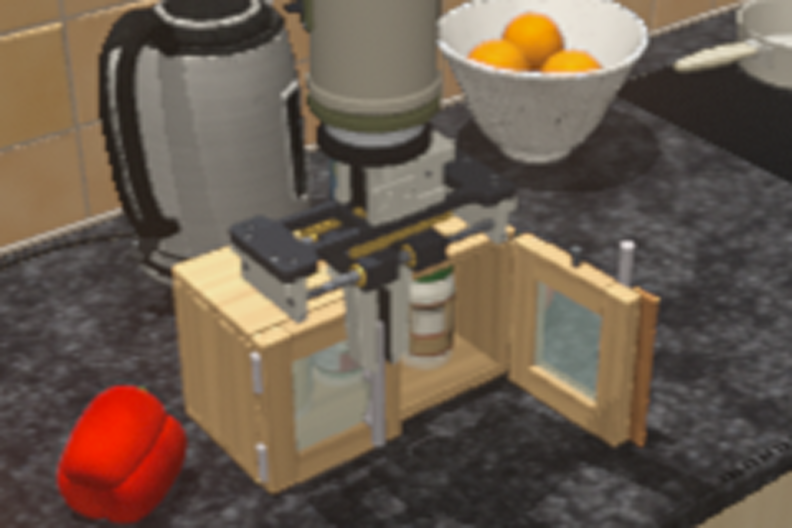

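Request:
step_arm --targets '[{"tx": 4.7, "ty": 3, "tz": 0, "ax": 0, "ay": 0, "az": 0.0675, "grip": 255}, {"tx": 4.7, "ty": 3, "tz": 0, "ax": 0, "ay": 0, "az": 0.0675, "grip": 255}, {"tx": 4.7, "ty": 3, "tz": 0, "ax": 0, "ay": 0, "az": 0.0675, "grip": 255}, {"tx": 4.7, "ty": 3, "tz": 0, "ax": 0, "ay": 0, "az": 0.0675, "grip": 255}, {"tx": 4.7, "ty": 3, "tz": 0, "ax": 0, "ay": 0, "az": 0.0675, "grip": 255}, {"tx": 4.7, "ty": 3, "tz": 0, "ax": 0, "ay": 0, "az": 0.0675, "grip": 255}, {"tx": 4.7, "ty": 3, "tz": 0, "ax": 0, "ay": 0, "az": 0.0675, "grip": 255}, {"tx": 4.7, "ty": 3, "tz": 0, "ax": 0, "ay": 0, "az": 0.0675, "grip": 255}, {"tx": 4.7, "ty": 3, "tz": 0, "ax": 0, "ay": 0, "az": 0.0675, "grip": 255}, {"tx": 4.7, "ty": 3, "tz": 0, "ax": 0, "ay": 0, "az": 0.0675, "grip": 255}, {"tx": 4.7, "ty": 3, "tz": 0, "ax": 0, "ay": 0, "az": 0.0675, "grip": 255}, {"tx": 4.7, "ty": 3, "tz": 0, "ax": 0, "ay": 0, "az": 0.0675, "grip": 255}]'

```text
t: 14.4
tool_pos: [0.4482, 0.2355, 0.1268]
orientation: [1.245, 2.882, 0.002]
force: [0.4, -0.1, 4.3]
opening: 0.0094
```

Request:
step_arm --targets '[{"tx": 4.7, "ty": 3, "tz": 0, "ax": 0, "ay": 0, "az": 0.0675, "grip": 255}, {"tx": 4.7, "ty": 3, "tz": 0, "ax": 0, "ay": 0, "az": 0.0675, "grip": 255}, {"tx": 4.7, "ty": 3, "tz": 0, "ax": 0, "ay": 0, "az": 0.0675, "grip": 255}, {"tx": 4.7, "ty": 3, "tz": 0, "ax": 0, "ay": 0, "az": 0.0675, "grip": 255}, {"tx": 4.7, "ty": 3, "tz": 0, "ax": 0, "ay": 0, "az": 0.0675, "grip": 255}, {"tx": 4.7, "ty": 3, "tz": 0, "ax": 0, "ay": 0, "az": 0.0675, "grip": 255}, {"tx": 4.7, "ty": 3, "tz": 0, "ax": 0, "ay": 0, "az": 0.0675, "grip": 255}, {"tx": 4.7, "ty": 3, "tz": 0, "ax": 0, "ay": 0, "az": 0.0675, "grip": 255}, {"tx": 4.7, "ty": 3, "tz": 0, "ax": 0, "ay": 0, "az": 0.0675, "grip": 255}, {"tx": 4.7, "ty": 3, "tz": 0, "ax": 0, "ay": 0, "az": 0.0675, "grip": 255}, {"tx": 4.7, "ty": 3, "tz": 0, "ax": 0, "ay": 0, "az": 0.0675, "grip": 255}, {"tx": 4.7, "ty": 3, "tz": 0, "ax": 0, "ay": 0, "az": 0.0675, "grip": 255}, {"tx": 0, "ty": 0, "tz": 0, "ax": 0, "ay": 0, "az": 0, "grip": 255}]'

```text
t: 15.7
tool_pos: [0.4593, 0.3005, 0.1268]
orientation: [-2.279, -2.161, -0.002]
force: [-3.3, 3.1, 7.0]
opening: 0.0094
```

```bash
python3 look.py l3
```

```text
15.8 [0.45918144 0.30034267 0.12677156] 0.009309270978506133 [-4.31591242  3.61028692  6.28860198] [4.84904321e-01 6.68407612e-02 1.75309095e+00 1.37360789e-03
 1.32038114e+00 5.35522476e-01]
```

View pics/scene_l3c.png

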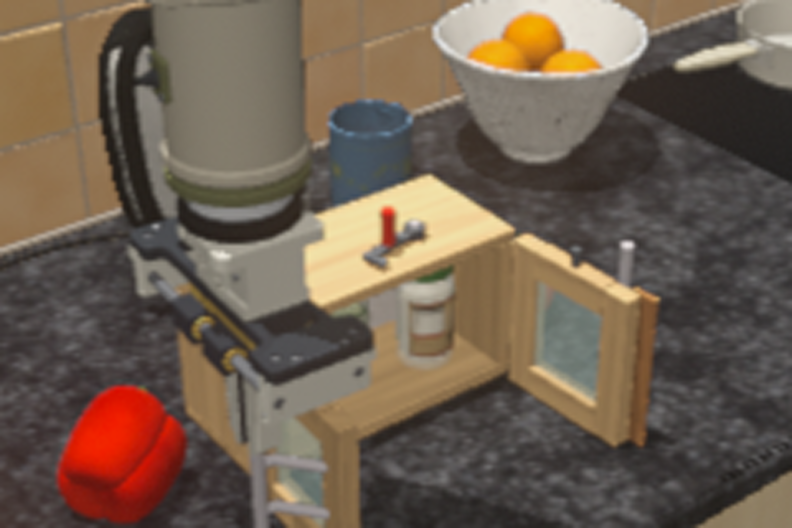

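Request:
step_arm --targets '[{"tx": 0, "ty": 0, "tz": 0, "ax": 0, "ay": 0, "az": 0, "grip": 130}, {"tx": 0, "ty": 0, "tz": 0, "ax": 0, "ay": 0, "az": 0, "grip": 130}, {"tx": 0, "ty": 0, "tz": 0, "ax": 0, "ay": 0, "az": 0, "grip": 130}, {"tx": 0, "ty": 0, "tz": -20, "ax": 0, "ay": 0, "az": 0, "grip": 130}, {"tx": 0, "ty": 0, "tz": -35, "ax": 0, "ay": 0, "az": 0, "grip": 130}, {"tx": 0, "ty": 0, "tz": -35, "ax": 0, "ay": 0, "az": 0, "grip": 130}, {"tx": 0, "ty": 0, "tz": -30, "ax": 0, "ay": 0, "az": 0, "grip": 130}, {"tx": 30, "ty": -25, "tz": -10, "ax": 0, "ay": 0, "az": 0, "grip": 130}, {"tx": 30, "ty": -25, "tz": -10, "ax": 0, "ay": 0, "az": 0, "grip": 130}, {"tx": 30, "ty": -25, "tz": -10, "ax": 0, "ay": 0, "az": 0, "grip": 130}, {"tx": 30, "ty": -25, "tz": 0, "ax": 0, "ay": 0, "az": 0, "grip": 130}, {"tx": 30, "ty": -20, "tz": 0, "ax": 0, "ay": 0, "az": 0, "grip": 130}, {"tx": 0, "ty": 0, "tz": 0, "ax": 0, "ay": 0, "az": 0, "grip": 130}]'

```text
t: 17.1
tool_pos: [0.3445, 0.458, 0.2754]
orientation: [-2.273, -2.167, 0.0]
force: [0.4, -0.3, -0.8]
opening: 0.0459
```

```bash
python3 look.py f
```

```text
17.2 [0.34675428 0.45531639 0.27517482] 0.04547244720881269 [-0.20323514 -0.29067222 -0.53686157] [ 8.30717154e-01  4.23914541e-02  1.50428743e+00 -5.71527603e-04
  1.59579842e+00  8.80971904e-01]
```

View pics/scene_f.png

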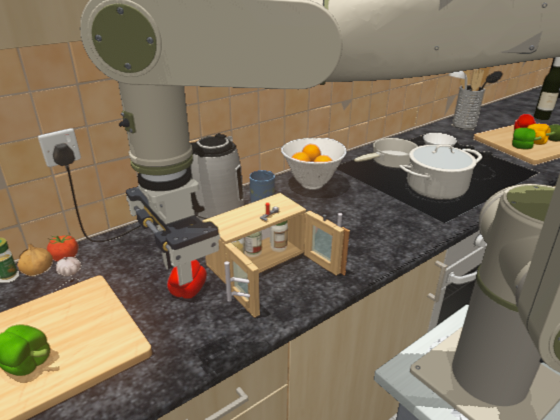

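View pics/top_fc.png

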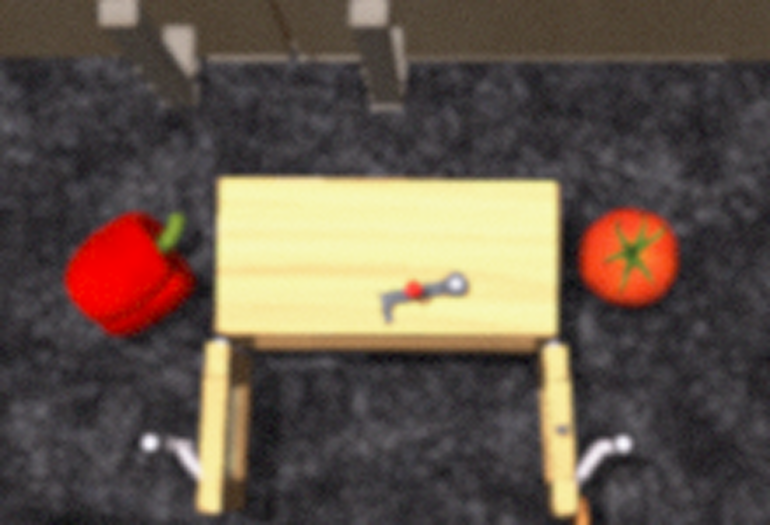

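```bash
python3 - <<'E'
from h import *
p=[.53527,.13484,-.008]
for u,y in (((150,442),1),((623,443),-1)):
    q=ray("top",((u[0]+.5)/3.5-.5+150,(u[1]+.5)/3.5-.5+110),.145); h=W(p,(-.0075,y*.119,.145)); h0=W(p,(-.05,y*.047,.145))
    a=q-h;b=h0-h; print(q,np.arctan2(b[0]*a[1]-b[1]*a[0],a[:2]@b[:2]),np.hypot(a[0],a[1]),np.hypot(b[0],b[1]))
from plant import robot
robot.close_job()
E
```

```text
[0.4590319 0.2979417 0.145    ] -1.5931858866388833 0.08244240179723676 0.08360771495502077
[ 0.45836394 -0.03190606  0.145     ] 1.6552210489215762 0.08349715843581258 0.08360771495502077
the job is handed in; nothing more can be done
```

The spice cupboard is open and the job is handed in, at about 17 s of the 58 s allowed. I swung the hook aside, opened the right-hand door, then the left-hand one, and moved the arm clear of everything.

- **Hook:** swung to about 1.3 rad, well clear of the pin. The last pictures show it stayed there.
- **Doors:** measured from the handle tops in the final top picture, the right door stands at about 1.65 rad and the left at about 1.59 rad. Both are slightly past a right angle.
- **Jars, pepper and tomato:** the pepper and tomato look unmoved in the top view. The two jars that can be seen stand upright; the third was out of sight, so I could not check it.
- **Forces:** the highest reading I saw at the end of a move was about 18 N, well under the limits. It came as the gripper closed on the left handle. Nothing was touching the robot at hand-in, and none of my checks failed or disagreed.

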